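# Clip the meter box shut and hang its probe holder on the rim

### The job

Put the meter away: snap all four lid clips of the storage box down until they are home, working in opposite-corner order - one clip, then the one diagonally across from it, then the other two - so that the seal goes down evenly. Hang the probe holder by its own hook over the lid's raised rim at the end of the box nearest you, with its body outside the box, and leave it hanging there. Do not bump the bamboo shelf or shift anything else.

Things in the scene. Friction and masses are not known exactly. Their poses are not given: they have to be found in the camera images.
- box: Clear storage box, white lid on, half under the bamboo shelf; packed heavy, immovable. 224 long (x, away from the robot) x 162 wide (y, left) x 130 mm high; origin: centre of underside. Yaw within 0.22 rad of the world's. Lid panel at z = 112 mm with a raised rim round it, 6 mm thick, top at z = 130 mm. Two clips on each long side (lid edge y = +-81 mm).
- clip_near_left (a joint): Lid clip at the near (towards the robot) left corner: 0 = upright against the box, snapped home; 1.57 = standing level outwards; starts 1.3 to 1.9 rad. Hinge axis parallel to the box's x, at x = -58, y = +87, z = 118 mm of the box. Grey flap 56 mm wide along the hinge, 50 mm from hinge to free edge, 4 mm thick; its outer face is 4 mm outside the hinge axis.
- clip_near_left_edge (a point): Middle of the free edge of the near left clip (outer side), 48 mm from its hinge; moves with it. Clips resist with up to 0.3 Nm (9 N at 35 mm from the hinge); pushed to within about 0.3 rad of home a clip snaps the rest of the way and stays; let go earlier it springs open.
- clip_near_right (a joint): Lid clip at the near (towards the robot) right corner: 0 = upright against the box, snapped home; 1.57 = standing level outwards; starts 1.3 to 1.9 rad. Hinge axis parallel to the box's x, at x = -58, y = -87, z = 118 mm of the box. Grey flap 56 mm wide along the hinge, 50 mm from hinge to free edge, 4 mm thick; its outer face is 4 mm outside the hinge axis.
- clip_near_right_edge (a point): Middle of the free edge of the near right clip (outer side), 48 mm from its hinge; moves with it. Clips resist with up to 0.3 Nm (9 N at 35 mm from the hinge); pushed to within about 0.3 rad of home a clip snaps the rest of the way and stays; let go earlier it springs open.
- clip_far_left (a joint): Lid clip at the far (towards the shelf) left corner: 0 = upright against the box, snapped home; 1.57 = standing level outwards; starts 1.3 to 1.9 rad. Hinge axis parallel to the box's x, at x = +58, y = +87, z = 118 mm of the box. Grey flap 56 mm wide along the hinge, 50 mm from hinge to free edge, 4 mm thick; its outer face is 4 mm outside the hinge axis.
- clip_far_left_edge (a point): Middle of the free edge of the far left clip (outer side), 48 mm from its hinge; moves with it. Clips resist with up to 0.3 Nm (9 N at 35 mm from the hinge); pushed to within about 0.3 rad of home a clip snaps the rest of the way and stays; let go earlier it springs open.
- clip_far_right (a joint): Lid clip at the far (towards the shelf) right corner: 0 = upright against the box, snapped home; 1.57 = standing level outwards; starts 1.3 to 1.9 rad. Hinge axis parallel to the box's x, at x = +58, y = -87, z = 118 mm of the box. Grey flap 56 mm wide along the hinge, 50 mm from hinge to free edge, 4 mm thick; its outer face is 4 mm outside the hinge axis.
- clip_far_right_edge (a point): Middle of the free edge of the far right clip (outer side), 48 mm from its hinge; moves with it. Clips resist with up to 0.3 Nm (9 N at 35 mm from the hinge); pushed to within about 0.3 rad of home a clip snaps the rest of the way and stays; let go earlier it springs open.
- rim_near (a point): Middle of the top of the lid's raised rim at the end of the box nearest the robot (the rim runs along the box's y axis there, 6 mm thick, 18 mm above the lid panel behind it; it overhangs the box's end wall by 6 mm). Axes as the box.
- holder_mid (a point): Centre (32 mm above the foot) of the probe holder, a block 26 (x) x 52 (y) x 64 mm high, 90 g, standing upright on the bench left or right of the box, yaw within 0.7 rad of the box's. Two probe ends reach 75 mm above the foot. A hook 30 mm wide goes from the middle of its top to +x: strap from 73 to 78 mm above the foot. Grip across the 52 mm width.
- holder_hook (a point): The crook of the holder's hook: under the strap, midway in its 17 mm gap (13 to 30 mm from the holder's middle along its +x); 21.5 mm along x and 41 mm above holder_mid. The hook's down-turned lip is 4 mm thick beyond the gap and hangs 14 mm below the strap.
- shelf: Slatted bamboo bench shelf, fixed: boards 130 deep (its x) x 820 wide (y), underside 286 and top 300 mm above the bench, a rail 30 mm lower at the back, legs at y = +-400 mm. Origin on the bench under its centre, its front edge at x = -65 mm. It overhangs the far part of the box from about the middle of the far clips on.
- tub: Twist-cap tub, 74 dia x 75 mm, standing beside the box; origin centre of underside.
- adaptor: Grey plug adaptor, 58 x 60 x 42 mm with 19 mm brass pins to its x; origin centre of underside; beside the box.
- tape: Black tape measure, 64 x 36 x 64 mm; origin centre of underside; beside the box.
- driver: Nut driver lying on the right of the bench, 215 mm long (x), 26 mm thick.
- pliers: Pliers lying on the left of the bench, 170 mm long (x), 14 mm thick.
- bulb1: Clear pear-shaped bulb standing on its cap on the shelf, 60 dia x 107 mm; origin at its foot.
- bulb2: The second clear bulb on the shelf, same size.
Not all that is in view belongs to the job. What is shaped like the part that bears holder_mid but blue, green or turquoise is not meant.

How it is judged:
On the way, in this order (a step that is already met when the one before it is completed fails the run):
1. two diagonally opposite clips are snapped home while the other two still stand open (((value of joint each of clip_near_left, clip_far_right below 0.1 rad and value of joint each of clip_near_right, clip_far_left above 0.6 rad) or (value of joint each of clip_near_right, clip_far_left below 0.1 rad and value of joint each of clip_near_left, clip_far_right above 0.6 rad))), for 0.2 s.
2. all four clips are snapped home (value of joint each of clip_near_left, clip_near_right, clip_far_left, clip_far_right below 0.1 rad), for 0.2 s.
At the end, for the whole second after the job is handed in: All four clips within 0.1 rad of home; the holder hangs by its hook on the near end's rim: crook of the hook within 12 mm across the rim, 65 mm along it from its middle, and -7 to +8 mm of the rim top in height, its body outside the box and upright within 0.35 rad (all of step 2 and x of holder_hook in the frame of rim_near between -0.012 and 0.012 m and y of holder_hook in the frame of rim_near between -0.065 and 0.065 m and z of holder_hook in the frame of rim_near between -0.007 and 0.008 m and x of holder_mid in the frame of rim_near below -0.012 m and z of holder_mid in the frame of rim_near below -0.02 m and angle between holder_mid's own z axis and vertical below 0.35 rad); the robot touches nothing.
It fails at once if the tub, adaptor, tape measure, nut driver or pliers is moved more than 20 mm (distance of any of tub, adaptor, tape, driver, pliers from where it was at the start of the episode above 0.02 m).
It fails at once if a bulb is moved more than 20 mm (distance of any of bulb1, bulb2 from where it was at the start of the episode above 0.02 m).
It fails at once if the arm or gripper strikes or leans on the bamboo shelf (over 5 N) (contact force between shelf and the arm above 5 N or contact force between shelf and the fingers above 5 N).
It also fails if it takes over 72 s, if anything falls off the work surface, if the arm or the gripper's body presses on something with over 40 N, if the wrist force passes 120 N, or if a joint passes its speed limit or range.

### The arm

A 6-joint arm with a two-finger parallel gripper is mounted at the origin on the work surface. World frame = base frame: x ahead of the robot, y to its left, z up, the work surface at z = 0. Lengths are in m, angles in rad, forces in N, time in s.
With the tool pointing down it reaches from about 0.35 to 0.775 m from the base axis. Payload 5.5 kg.
Tool frame: the origin (TCP) lies at the very end of the fingers, on their centre line; the grasp point (between the pads) lies env.pinch_z behind it (env.pinch_z is the distance from the TCP to the grasp point, in m); z points along the fingers, y is the line along which they close (so a half turn about z gives the same grasp; the last joint's range is limited). The gripper opens to 85 mm and grips with 20 to 120 N. Pads are 22 mm wide; open, the fingers measure 114 mm over their backs; the gripper's body (76 mm by 85 mm) begins 54 mm behind the grasp point. The pads swing forward as they close: fully open they stand 13 mm farther back than shut.
Start: joints at [-1.266, 0.313, 0.046, 1.304, 0, 1.431], TCP at [0.247, -0.519, 0.231] pointing down, gripper open.
Joint ranges: [-2.76, 2.76], [-0.86, 1.69], [-1.03, 1.26], [-2.2, 2.34], [-1.47, 1.5], [-3.14, 3.14]. Speed limits (rad/s): [2.57, 2.57, 3.14, 3.14, 3.14, 3.14].

### API

Orientations are given as a unit quaternion [w, x, y, z].
In Python, from workcell import env, eyes gives the robot as it stands.
- The arm moves only by the shell command python3 -m jog 'ROWS' [FORCE]. ROWS is JSON, one flat list of numbers, 7 for each row, row after row: the shift along the world's x, y, z as a fraction of full scale, then the turn, a rotation vector about the world's x, y, z as a fraction of full scale, then the opening, from -1 (shut) to 1 (fully open), so that 0 is half open. A call has 1 to 12 rows; each row is the pose to reach, as a shift and turn from the pose commanded when the call began, turning the shorter way round; what a row does not reach only later rows make up. Full scale, the value 1, is 20 cm for a shift and pi rad for a turn. A row lasts 1/12 s, in which the tool goes at most 41.7 mm and 7.16 degrees, less where a joint would pass 70% of its speed; a pose out of reach is approached as far as the arm can. A call with a number of a shift or a turn outside -1 to 1 is refused whole. A call with a gripper value outside its range is refused whole. The fingers move at their own pace and stop on an object; FORCE is the grip in N (left out, the last holds). Time passes only in rows, so rows that repeat a pose let the fingers close. It gives the time, the measured TCP pose, the force, the opening and the grip force at its end, in the units of the state.
- env.get_state(): the state, without advancing time (a new reading comes with each control period).
- eyes.read_camera(name): name is "scene" or "top" or "wrist"; returns (picture, depth): 400x640x3 uint8, red, green, blue; 400x640 float32, m along the optical axis (not along the pixel's ray), 0 where there is no reading.
- eyes.calibration(name): a dict with "fx", "fy", "cx", "cy" (pixels), "R" (3x3) and "t" (3): a world point X has camera coordinates R X + t; the wrist camera has in their place "tool_from_camera" (4x4, takes a point from camera to tool coordinates, whose origin is the TCP and whose axes are the flange's). Camera axes: x right, y down, z forward; pixel columns grow to the right and rows downward; lengths in m; the calibration is good to about 2 mm. A picture is of the moment at which its call begins: read the wrist's pose just before it. calibration takes no time and is no camera call.
- env.hand_in(): hands the job in; it is judged then, once.
The state is a dict: "clock": time; "joint_pos": joint angles; "qvel": joint speeds; "tau": joint torques, N m; "tcp_pos": TCP position; "orientation": TCP orientation; "wrist_force": force on the tool from outside, world axes, zero at the start; "ft_torque": the same for the moment, N m; "finger_gap": finger opening in m; "grip_force": force on a finger pad.
Only numpy, scipy, OpenCV 4.12 (cv2) and the standard library are available. Lean on these libraries where they do the work, as an engineer would, in place of code of your own. Each camera call takes 0.05 s, during which the arm holds its last target. There are 200 camera calls.

## Working session

There is one attempt and no reset: what is moved stays moved. The work goes in short steps, Python scripts to look and compute and a shell command to move; the robot and the scene stay as the last step left them, time stands still between calls to the robot, and variables do not carry over. Pictures are saved under pics/ and viewed, at most 10 in all, crops included, and the job is handed in when it is done.

```bash
ls; mkdir -p pics; cat > h.py <<'E'
import numpy as np,cv2
from workcell import env,eyes
def shot(n,f=None):
    im,d=eyes.read_camera(n)
    if f: cv2.imwrite('pics/'+f,im[:,:,::-1])
    np.savez('/tmp/'+n,im=im,d=d); return im,d
def cloud(n,d,state=None):
    c=eyes.calibration(n);v,u=np.mgrid[:d.shape[0],:d.shape[1]]
    P=np.stack([(u-c['cx'])/c['fx']*d,(v-c['cy'])/c['fy']*d,d],-1)
    if 'R' in c: return (P-c['t'])@c['R']
    from scipy.spatial.transform import Rotation as R
    T=c['tool_from_camera'];s=state
    q=s['orientation'];r=R.from_quat([q[1],q[2],q[3],q[0]]).as_matrix()
    return (P@T[:3,:3].T+T[:3,3])@r.T+np.array(s['tcp_pos'])
E
python3 - <<'E'
from h import *
for n in ['scene','top']: shot(n,n+'.png')
s=env.get_state();print(s,env.pinch_z)
E
```

```text
pics
{'clock': 0.1, 'joint_pos': array([-1.26560099e+00,  3.13953148e-01,  4.51114059e-02,  1.30362734e+00,
       -3.24366846e-05,  1.43119681e+00]), 'qvel': array([ 0.00076888, -0.00130515,  0.00153404,  0.00202092, -0.0003107 ,
        0.00010704]), 'tau': array([ 1.92738393e-03, -4.81725097e+01,  2.99244082e+01,  1.27087411e-02,
       -9.40078939e-05, -1.48336494e-05]), 'tcp_pos': array([ 0.24725016, -0.5186179 ,  0.23048991]), 'orientation': array([-8.32169607e-04,  9.75371112e-01,  2.20568572e-01, -8.53338812e-05]), 'wrist_force': array([ 0.56550292, -0.73973024,  0.59942354]), 'ft_torque': array([ 0.01492114,  0.04969319, -0.00228825]), 'grip_force': 0.0, 'finger_gap': 0.08575718700941351} 0.0187
```

View pics/scene.png

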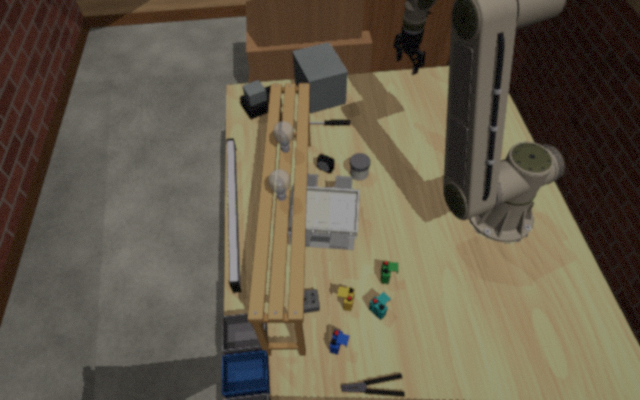

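View pics/top.png

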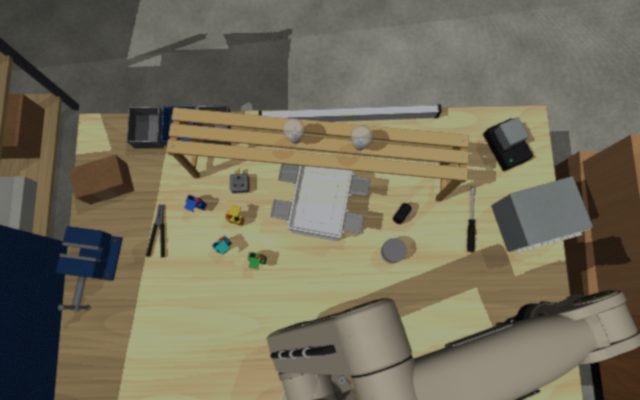

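The top view shows the box lid at about (321,200), with the near clips at (290,210) and (352,222) and the far ones at (290,175) and (358,185). The yellow holder is at (235,216), between the blue, turquoise and green decoys. The tub is at (394,250), the tape at (402,213) and the adaptor at (239,183).

```bash
python3 - <<'E'
from h import *
im=np.load('/tmp/top.npz')['im'];d=np.load('/tmp/top.npz')['d'];P=cloud('top',d)
for u,v in [(321,200),(290,210),(352,222),(290,175),(358,185),(235,216),(394,250),(402,213),(239,183),(257,260),(222,245),(305,160),(200,140)]: print((u,v),P[v,u].round(3))
crop=im[150:270,185:415];cv2.imwrite('pics/c1.png',cv2.resize(crop[:,:,::-1],None,fx=3.45,fy=3.45,interpolation=cv2.INTER_CUBIC))
# rim points
z=P[...,2];m=np.zeros(z.shape,bool);m[150:245,270:375]=1
m1=m&(z>.122)&(z<.136);m2=m&(z>.106)&(z<.116)
for mm in (m1,m2):
    r=cv2.minAreaRect((P[mm][:,:2]*1000).astype(np.float32));print(mm.sum(),r)
E
```

```text
(321, 200) [ 0.606 -0.021  0.111]
(290, 210) [ 0.598  0.08  -0.001]
(352, 222) [ 0.534 -0.113  0.119]
(290, 175) [0.683 0.073 0.122]
(358, 185) [ 0.647 -0.134  0.126]
(235, 216) [0.568 0.247 0.073]
(394, 250) [ 0.452 -0.241  0.081]
(402, 213) [ 0.569 -0.274  0.066]
(239, 183) [0.681 0.241 0.045]
(257, 260) [0.43  0.177 0.078]
(222, 245) [0.477 0.284 0.083]
(305, 160) [0.674 0.022 0.307]
(200, 140) [0.819 0.364 0.073]
1142 ((603.8505859375, -16.556732177734375), (277.4268493652344, 210.13177490234375), 78.77052307128906)
2498 ((601.2721557617188, -19.38275146484375), (272.1985168457031, 214.68959045410156), 83.66077423095703)
```

View pics/c1.png

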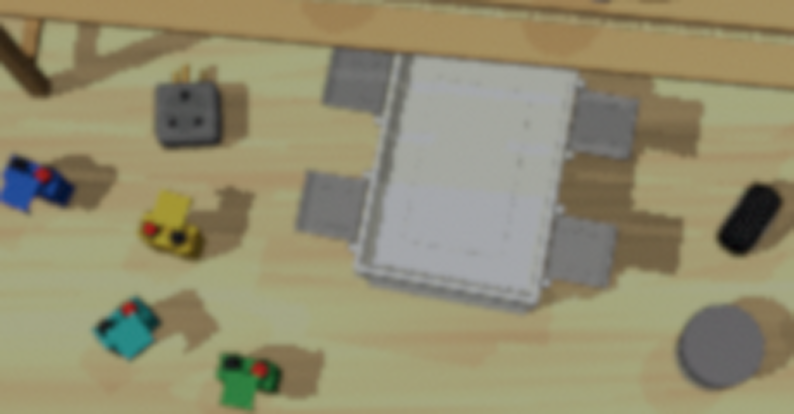

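The crop shows the lid's near corners at about (358,272) and (537,303), and far corners at (398,55) and (578,72). The four grey flaps are at (335,205), (583,250), (358,80) and (605,125). The yellow holder's hook points up and slightly right.

```bash
python3 - <<'E'
from h import *
im=np.load('/tmp/top.npz')['im'];d=np.load('/tmp/top.npz')['d'];P=cloud('top',d)
c=eyes.calibration('top')
C=-c['R'].T@c['t'];print('cam',C.round(3))
def ray(u,v,z):
    w=c['R'].T@np.array([(u-c['cx'])/c['fx'],(v-c['cy'])/c['fy'],1]);return (C+w*(z-C[2])/w[2])
for n,(a,b) in dict(NL=(358,272),NR=(537,303),FL=(398,55),FR=(578,72)).items(): print(n,ray(185+a/3.45,150+b/3.45,.13).round(4))
hsv=cv2.cvtColor(im,cv2.COLOR_RGB2HSV)
z=P[...,2]
v,u=np.mgrid[:400,:640]
for n,(u0,u1,v0,v1) in dict(NL=(270,290,198,222),NR=(344,365,210,235),FL=(278,299,163,184),FR=(351,371,174,197)).items():
    m=(u>=u0)&(u<u1)&(v>=v0)&(v<v1)&(z>.08)&(z<.2)
    q=P[m];print(n,m.sum(),q.mean(0).round(3),q.min(0).round(3),q.max(0).round(3))
sh=(z>.28)&(z<.32)&(u>180)&(u<460)
for uu in (200,280,320,360,400): 
    vs=np.where(sh[:,uu])[0];print('shelf edge',P[vs.max(),uu].round(3))
ye=(hsv[...,0]>20)&(hsv[...,0]<32)&(hsv[...,1]>150)&(u>215)&(u<250)&(v>200)&(v<230)
q=P[ye];print(ye.sum(),cv2.minAreaRect((q[:,:2]*1000).astype(np.float32)),q[:,2].min(),q[:,2].max())
E
```

```text
cam [ 0.283 -0.009  1.581]
NL [0.5153 0.077  0.13  ]
NR [ 0.4853 -0.0768  0.13  ]
FL [0.7093 0.0403 0.13  ]
FR [ 0.6906 -0.1189  0.13  ]
NL 343 [0.575 0.102 0.122] [0.54  0.076 0.112] [0.609 0.134 0.138]
NR 353 [ 0.533 -0.115  0.123] [ 0.498 -0.146  0.113] [ 0.571 -0.088  0.138]
FL 346 [0.688 0.077 0.122] [0.655 0.048 0.111] [0.721 0.11  0.136]
FR 321 [ 0.646 -0.139  0.123] [ 0.615 -0.169  0.092] [ 0.685 -0.112  0.132]
shelf edge [0.696 0.307 0.298]
shelf edge [0.128 0.092 0.284]
shelf edge [ 0.064 -0.007  0.292]
shelf edge [ 0.645 -0.127  0.29 ]
shelf edge [ 0.632 -0.234  0.299]
184 ((444.83563232421875, 120.06715393066406), (411.7975769042969, 50.04403305053711), 45.506439208984375) 0.017735137066493135 1.580634227696692
```

```bash
R=1; python3 -m jog '[0.85,1,0.5,0,0,0.296,-1, 0.85,1,0.5,0,0,0.296,-1, 0.85,1,0.5,0,0,0.296,-1, 0.85,1,0.5,0,0,0.296,-1, 0.85,1,0.5,0,0,0.296,-1, 0.85,1,0.5,0,0,0.296,-1, 0.85,1,0.5,0,0,0.296,-1, 0.85,1,0.5,0,0,0.296,-1]'
python3 -m jog '[-0.3,1,0.2,0,0,0,-1, -0.3,1,0.2,0,0,0,-1, -0.3,1,0.2,0,0,0,-1, -0.3,1,0.2,0,0,0,-1, -0.3,1,0.2,0,0,0,-1, -0.3,1,0.2,0,0,0,-1]'
python3 -m jog '[-0.1,0.7,0,0,0,0,-1, -0.1,0.7,0,0,0,0,-1, -0.1,0.7,0,0,0,0,-1, -0.1,0.7,0,0,0,0,-1, -0.1,0.7,0,0,0,0,-1, -0.1,0.7,0,0,0,0,-1]'
python3 - <<'E'
from h import *
s=env.get_state();print(s['clock'],s['tcp_pos'],s['joint_pos'])
im,d=shot('wrist','w1.png');P=cloud('wrist',d,s);np.save('/tmp/P.npy',P)
z=P[...,2];cv2.imwrite('/tmp/m.png',((z>.122)&(z<.136)).astype(np.uint8)*255);print(eyes.calibration('wrist'))
E
```

```text
clock: 0.77
tcp_pos: [0.4206, -0.3155, 0.3338]
orientation: [0.002, 0.769, 0.639, 0.001]
wrist_force: [-0.2, -0.3, -0.2]
finger_gap: 0.0003
grip_force: 0.0
clock: 1.27
tcp_pos: [0.3549, -0.1143, 0.3733]
orientation: [0.0, 0.772, 0.636, 0.001]
wrist_force: [-0.0, 1.0, 0.6]
finger_gap: 0.0001
grip_force: 0.0
clock: 1.77
tcp_pos: [0.3373, 0.0216, 0.3713]
orientation: [0.0, 0.772, 0.636, -0.0]
wrist_force: [0.6, 0.1, 0.8]
finger_gap: -0.0001
grip_force: 0.0
1.7667 [0.33726156 0.02155714 0.37125542] [-1.74817596e-01 -1.54281041e-01 -1.27822686e-01  1.59688313e+00
 -3.73161184e-04  1.58896453e+00]
{'fx': 276.4541636653445, 'fy': 276.4541636653445, 'cx': 316.98330262997064, 'cy': 201.72323203338763, 'tool_from_camera': array([[ 3.62689447e-04, -9.54336635e-01, -2.98733086e-01,
         7.59245092e-02],
       [ 9.99999776e-01,  5.13992804e-04, -4.27916434e-04,
        -1.33807610e-04],
       [ 5.61922986e-04, -2.98732864e-01,  9.54336608e-01,
        -1.43112224e-01],
       [ 0.00000000e+00,  0.00000000e+00,  0.00000000e+00,
         1.00000000e+00]])}
```

View pics/w1.png

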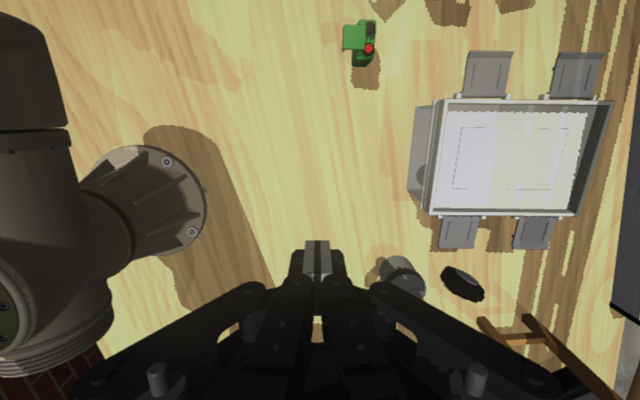

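The wrist view shows the whole lid: rim corners at about (440,100), (430,215), (608,100) and (577,215). All four flaps are visible, at (488,75), (577,75), (459,232) and (533,232).

```bash
python3 - <<'E'
from h import *
from scipy.optimize import minimize
P=np.load('/tmp/P.npy');d=np.load('/tmp/wrist.npz')['d'];z=P[...,2]
v,u=np.mgrid[:400,:640];w=(u>410)&(u<620)&(v>90)&(v<222)
for lo,hi in ((.124,.136),(.105,.118)):
    m=w&(z>lo)&(z<hi);q=(P[m][:,:2]*1000).astype(np.float32);print(m.sum(),np.median(P[m][:,2]),cv2.minAreaRect(q))
m=w&(z>.126)&(z<.135);q=P[m][:,:2]
# fit rim rectangle centreline 218x156
def f(p):
    c,s=np.cos(p[2]),np.sin(p[2]);r=(q-p[:2])@np.array([[c,-s],[s,c]])
    e=np.abs(np.maximum(np.abs(r[:,0])-.109,np.abs(r[:,1])-.078));return np.minimum(e,.01).sum()
b=min((minimize(f,[.61,-.02,y],method='Nelder-Mead') for y in(-.25,-.2,-.15)),key=lambda o:o.fun);print(b.x,b.fun/len(q))
x,y,a=b.x;c,s=np.cos(a),np.sin(a)
B=(P-[x,y,0])@np.array([[c,-s,0],[s,c,0],[0,0,1]])
for n,(sx,sy) in dict(NL=(-1,1),NR=(-1,-1),FL=(1,1),FR=(1,-1)).items():
    m=(z>.07)&(z<.19)&(abs(B[...,0]-sx*.058)<.035)&(sy*B[...,1]>.095)&(sy*B[...,1]<.15);q=B[m]
    A=np.polyfit(sy*q[:,1]-.087,q[:,2]-.118,1)
    print(n,m.sum(),q.min(0).round(3),q.max(0).round(3),'angle',1.571+np.arctan(A[0]),'off',A[1], 'centre',np.median(q,0).round(3))
E
```

```text
3085 0.1294890081116123 ((611.3160400390625, -18.40008544921875), (179.6187286376953, 226.410888671875), 78.5728988647461)
15603 0.1127994027368513 ((609.3148803710938, -15.101028442382812), (177.7644500732422, 222.01278686523438), 77.77821350097656)
[ 0.60999969 -0.01598412 -0.20365304] 0.0015201950979075137
NL 1627 [-0.086  0.095  0.117] [-0.028  0.139  0.126] angle 1.5776759415930135 off 0.0035369155745438212 centre [-0.057  0.117  0.122]
NR 955 [-0.085 -0.139  0.11 ] [-0.028 -0.095  0.125] angle 1.567475790784087 off 0.0036078712294492035 centre [-0.057 -0.117  0.121]
FL 1641 [0.03  0.095 0.111] [0.088 0.138 0.126] angle 1.563586842962316 off 0.0035250394663788615 centre [0.058 0.117 0.121]
FR 976 [ 0.03  -0.139  0.11 ] [ 0.088 -0.095  0.125] angle 1.5724959664695932 off 0.003557472509664953 centre [ 0.058 -0.116  0.122]
```

```bash
python3 -m jog '[1,0.518,-0.75,0,0,0,-1, 1,0.518,-0.75,0,0,0,-1, 1,0.518,-0.75,0,0,0,-1, 1,0.518,-0.75,0,0,0,-1, 1,0.518,-0.75,0,0,0,-1, 1,0.518,-0.75,0,0,0,-1, 1,0.518,-0.75,0,0,0,-1, 1,0.518,-0.75,0,0,0,-1]'
python3 -m jog '[0.215,0,-0.378,0,0,0,-1, 0.215,0,-0.378,0,0,0,-1, 0.215,0,-0.378,0,0,0,-1, 0.215,0,-0.5,0,0,0,-1, 0.215,0,-0.618,0,0,0,-1, 0.2,-0.074,-0.658,0,0,0,-1, 0.184,-0.147,-0.678,0,0,0,-1, 0.184,-0.147,-0.678,0,0,0,-1, 0.184,-0.147,-0.678,0,0,0,-1]'
```

```text
clock: 2.48
tcp_pos: [0.5392, 0.1238, 0.2162]
orientation: [-0.002, 0.773, 0.634, -0.002]
wrist_force: [-1.3, -0.5, -0.4]
finger_gap: 0.0001
grip_force: 0.0
clock: 3.23
tcp_pos: [0.574, 0.0951, 0.0863]
orientation: [-0.002, 0.773, 0.634, 0.001]
wrist_force: [2.1, 8.5, -5.9]
finger_gap: 0.0001
grip_force: 3.8
```

```bash
python3 -m jog '[0.018,0.088,0.075,0,0,0,-1, 0.018,0.088,0.3,0,0,0,-1, 0.018,0.088,0.5,0,0,0,-1, 0.018,0.088,0.7,0,0,0,-1, -0.369,-0.478,0.875,-0.032,-0.156,0,-1, -0.369,-0.478,0.875,-0.032,-0.156,0,-1, -0.369,-0.478,0.875,-0.032,-0.156,0,-1, -0.369,-0.478,0.875,-0.032,-0.156,0,-1, -0.369,-0.478,0.875,-0.032,-0.156,0,-1, -0.369,-0.478,0.875,-0.032,-0.156,0,-1]'
cat > clips.py <<'E'
from h import *
def clips():
    s=env.get_state();im,d=shot('wrist','w%d.png'%int(s['clock']*100));P=cloud('wrist',d,s)
    x,y,a=.610,-.016,-.2037;c,si=np.cos(a),np.sin(a);z=P[...,2]
    B=(P-[x,y,0])@np.array([[c,-si,0],[si,c,0],[0,0,1]])
    for n,(sx,sy) in dict(NL=(-1,1),NR=(-1,-1),FL=(1,1),FR=(1,-1)).items():
        b=B[(z>.05)&(z<.19)&(abs(B[...,0]-sx*.058)<.03)&(sy*B[...,1]>.086)&(sy*B[...,1]<.15)&(d>0)]
        o=b[sy*b[:,1]>.1];print(n,len(b),'outer pts',len(o),'max out',(sy*b[:,1]).max().round(3) if len(b) else None)
    print(s['clock'],s['tcp_pos'],s['joint_pos'].round(2),s['wrist_force'].round(1))
clips()
E
python3 clips.py
```

```text
clock: 4.07
tcp_pos: [0.4947, -0.0019, 0.2595]
orientation: [0.193, 0.75, 0.613, 0.155]
wrist_force: [0.4, 0.6, 1.3]
finger_gap: -0.0001
grip_force: 0.0
NL 292 outer pts 0 max out 0.093
NR 128 outer pts 48 max out 0.115
FL 1907 outer pts 1422 max out 0.139
FR 1096 outer pts 801 max out 0.139
4.0667 [ 0.49465949 -0.00193303  0.25949331] [-0.15 -0.24 -0.6   0.72 -0.03  1.61] [0.4 0.6 1.3]
```

```bash
python3 -m jog '[0.31,-0.745,-0.3,0,0,0,-1, 0.31,-0.745,-0.3,0,0,0,-1, 0.31,-0.745,-0.3,0,0,0,-1, 0.31,-0.745,-0.3,0,0,0,-1, 0.31,-0.745,-0.3,0,0,0,-1, 0.671,-0.779,-0.525,0,0,0,-1, 0.671,-0.779,-0.525,0,0,0,-1, 0.671,-0.779,-0.525,0,0,0,-1, 0.671,-0.779,-0.525,0,0,0,-1]'
python3 -m jog '[0,0,-0.125,0,0,0,-1, 0,0,-0.25,0,0,0,-1, 0.015,0.073,-0.295,0,0,0,-1, 0.031,0.147,-0.315,0,0,0,-1, 0.031,0.147,-0.315,0,0,0,-1, 0.031,0.147,-0.315,0,0,0,-1]'
```

```text
clock: 4.87
tcp_pos: [0.6368, -0.1572, 0.1525]
orientation: [0.19, 0.749, 0.615, 0.155]
wrist_force: [0.5, 0.7, -0.2]
finger_gap: 0.0003
grip_force: 0.0
clock: 5.37
tcp_pos: [0.6418, -0.1271, 0.0943]
orientation: [0.193, 0.748, 0.615, 0.156]
wrist_force: [-0.2, -1.2, -0.5]
finger_gap: 0.0
grip_force: 0.2
```

```bash
python3 -m jog '[-0.02,-0.1,0.075,0,0,0,-1, -0.35,-0.12,0.54,0,0,0,-1, -0.35,-0.12,0.54,0,0,0,-1, -0.35,-0.12,0.54,0,0,0,-1, -0.75,-0.1,0.84,0,0,0,-1, -0.75,-0.1,0.84,0,0,0,-1, -0.75,-0.1,0.84,0,0,0,-1, -0.75,-0.1,0.84,0,0,0,-1]'
python3 clips.py
```

```text
clock: 6.03
tcp_pos: [0.4901, -0.1475, 0.2663]
orientation: [0.196, 0.748, 0.614, 0.157]
wrist_force: [-0.1, -0.1, -0.6]
finger_gap: 0.0001
grip_force: 0.0
NL 0 outer pts 0 max out None
NR 2750 outer pts 1971 max out 0.14
FL 0 outer pts 0 max out None
FR 264 outer pts 0 max out 0.094
6.0333 [ 0.49005556 -0.14748337  0.26628003] [-0.55 -0.22 -0.56  0.74  0.16  1.26] [-0.1 -0.1 -0.6]
```

```bash
python3 -m jog '[0.22,0.056,-0.525,0,0,0,-1, 0.22,0.056,-0.525,0,0,0,-1, 0.22,0.056,-0.525,0,0,0,-1, 0.22,0.056,-0.525,0,0,0,-1, 0.22,0.056,-0.65,0,0,0,-1, 0.22,0.056,-0.775,0,0,0,-1, 0.235,0.13,-0.82,0,0,0,-1, 0.25,0.203,-0.84,0,0,0,-1, 0.25,0.203,-0.84,0,0,0,-1, 0.25,0.203,-0.84,0,0,0,-1]'
python3 -m jog '[-0.02,-0.1,0.075,0,0,0,-1, -0.02,-0.1,0.3,0,0,0,-1, -0.02,-0.1,0.54,0,0,0,-1, -0.3,0,0.84,0,0,0,-1, -0.3,0,0.84,0,0,0,-1, -0.3,0,0.84,0,0,0,-1]'
python3 clips.py
```

```text
clock: 6.92
tcp_pos: [0.5413, -0.1062, 0.0931]
orientation: [0.192, 0.748, 0.615, 0.156]
wrist_force: [-0.2, -0.6, 0.1]
finger_gap: -0.0002
grip_force: 0.4
clock: 7.42
tcp_pos: [0.4807, -0.1061, 0.2681]
orientation: [0.196, 0.748, 0.615, 0.158]
wrist_force: [0.9, -0.0, -0.6]
finger_gap: 0.0001
grip_force: 0.0
NL 0 outer pts 0 max out None
NR 260 outer pts 0 max out 0.094
FL 2 outer pts 0 max out 0.086
FR 186 outer pts 0 max out 0.094
7.4167 [ 0.48065528 -0.10608541  0.26814785] [-0.46 -0.26 -0.59  0.75  0.12  1.34] [ 0.9 -0.  -0.6]
```

```bash
python3 - <<'E'
from h import *
d=np.load('/tmp/top.npz')['d'];P=cloud('top',d);z=P[...,2];v,u=np.mgrid[:400,:640]
q=[]
for uu in range(215,455):
    vs=np.where((z[:,uu]>.285)&(z[:,uu]<.312)&(v[:,uu]<190))[0]
    if len(vs): q.append(P[vs.max(),uu])
q=np.array(q);A=np.polyfit(q[:,1],q[:,0],1);r=q[:,0]-np.polyval(A,q[:,1]);k=abs(r)<.01;A=np.polyfit(q[k,1],q[k,0],1);print(A,k.mean(),r[k].std())
for y in(-.15,.1,.15):print(y,np.polyval(A,y))
E
```

```text
[0.1173944  0.65963021] 1.0 0.000770055152496096
-0.15 0.6420210540916771
0.1 0.6713696549832906
0.15 0.6772393751616133
```

```bash
python3 -m jog '[0.198,0.929,0,0,0,0,-1, 0.198,0.929,0,0,0,0,-1, 0.198,0.929,0,0,0,0,-1, 0.198,0.929,0,0,0,0,-1, 0.198,0.929,0,0,0,0,-1, 0.198,0.929,0,0,0,0,-1]'
python3 -m jog '[0.49,0.225,-0.55,0,0,0,-1, 0.49,0.225,-0.55,0,0,0,-1, 0.49,0.225,-0.55,0,0,0,-1, 0.49,0.225,-0.55,0,0,0,-1, 0.49,0.225,-0.55,0,0,0,-1, 0.818,0.118,-0.575,0,0,0,-1, 0.818,0.118,-0.575,0,0,0,-1, 0.818,0.118,-0.575,0,0,0,-1]'
python3 -m jog '[0,0,-0.1,0,0,0,-1, 0,0,-0.2,0,0,0,-1, -0.015,-0.073,-0.245,0,0,0,-1, -0.03,-0.147,-0.265,0,0,0,-1, -0.03,-0.147,-0.265,0,0,0,-1, -0.03,-0.147,-0.265,0,0,0,-1]'
```

```text
clock: 7.97
tcp_pos: [0.5212, 0.0838, 0.2597]
orientation: [0.191, 0.747, 0.617, 0.157]
wrist_force: [-0.1, 0.7, 0.1]
finger_gap: 0.0002
grip_force: 0.0
clock: 8.63
tcp_pos: [0.6885, 0.1006, 0.146]
orientation: [0.194, 0.749, 0.613, 0.157]
wrist_force: [1.6, -0.1, 0.9]
finger_gap: 0.0
grip_force: 0.0
clock: 9.13
tcp_pos: [0.6775, 0.0736, 0.0926]
orientation: [0.192, 0.749, 0.615, 0.156]
wrist_force: [2.4, 2.2, -2.0]
finger_gap: 0.0
grip_force: 1.6
```

```bash
python3 -m jog '[0.02,0.1,0.06,0,0,0,-1, -0.388,0.33,0.24,0,0,0,-1, -0.388,0.33,0.24,0,0,0,-1, -0.388,0.33,0.24,0,0,0,-1, -0.888,0.33,0.84,0.032,0.156,0,1, -0.888,0.33,0.84,0.032,0.156,0,1, -0.888,0.33,0.84,0.032,0.156,0,1, -0.888,0.33,0.84,0.032,0.156,0,1, -0.888,0.33,0.84,0.032,0.156,0,1, -0.888,0.33,0.84,0.032,0.156,0,1]'
python3 - <<'E'
from clips import *
d=np.load('/tmp/wrist.npz')['d'];im=np.load('/tmp/wrist.npz')['im'];s=env.get_state();P=cloud('wrist',d,s)
hsv=cv2.cvtColor(im,cv2.COLOR_RGB2HSV);z=P[...,2]
R=(abs(P[...,0]-.57)<.07)&(abs(P[...,1]-.247)<.07)&(d>0)
ye=R&(hsv[...,0]>20)&(hsv[...,0]<33)&(hsv[...,1]>140)&(z>.02)
for lo,hi in((.074,.09),(.058,.07)):
    m=ye&(z>lo)&(z<hi);q=P[m];print(m.sum(),q.mean(0).round(4),cv2.minAreaRect((q[:,:2]*1000).astype(np.float32)))
v,u=np.where(ye);print(u.min(),u.max(),v.min(),v.max())
E
ls pics
```

```text
clock: 9.97
tcp_pos: [0.4995, 0.1386, 0.2663]
orientation: [-0.001, 0.773, 0.634, -0.001]
wrist_force: [1.9, -0.2, -0.1]
finger_gap: 0.0721
grip_force: 0.0
NL 1028 outer pts 0 max out 0.094
NR 0 outer pts 0 max out None
FL 1057 outer pts 0 max out 0.094
FR 0 outer pts 0 max out None
9.9667 [0.49949741 0.13864016 0.26633653] [ 0.12  0.2  -0.02  1.35  0.    1.88] [ 1.9 -0.2 -0.1]
862 [0.5885 0.252  0.0764] ((588.6721801757812, 252.01109313964844), (29.99995231628418, 31.27365493774414), 71.8421859741211)
509 [0.5681 0.2564 0.0623] ((580.2052612304688, 254.55284118652344), (51.37358093261719, 45.7044677734375), 72.6061782836914)
340 391 40 93
c1.png
scene.png
top.png
w1.png
w406.png
w603.png
w741.png
w996.png
```

```bash
python3 - <<'E'
from h import *
d=np.load('/tmp/wrist.npz')['d'];im=np.load('/tmp/wrist.npz')['im'];s=env.get_state();P=cloud('wrist',d,s)
hsv=cv2.cvtColor(im,cv2.COLOR_RGB2HSV);z=P[...,2]
R=(abs(P[...,0]-.57)<.07)&(abs(P[...,1]-.247)<.07)&(d>0)&(z>.015)
a=-.31;c,si=np.cos(a),np.sin(a)
H=(P-[.57,.25,0])@np.array([[c,-si,0],[si,c,0],[0,0,1]])
for lo,hi in((.074,.082),(.06,.068),(.04,.055),(.02,.035)):
    m=R&(z>lo)&(z<hi);q=H[m];print(lo,m.sum(),np.percentile(q,[2,98],axis=0).round(4).tolist())
cv2.imwrite('pics/hold.png',cv2.resize(im[20:120,310:430,::-1],None,fx=5,fy=5,interpolation=cv2.INTER_CUBIC))
E
```

```text
0.074 904 [[-0.0035, -0.0071, 0.0742], [0.0318, 0.0222, 0.0781]]
0.06 611 [[-0.0751, -0.0173, 0.0602], [0.0102, 0.0325, 0.0668]]
0.04 136 [[-0.0732, -0.0183, 0.0403], [0.0064, 0.0277, 0.0547]]
0.02 82 [[-0.073, -0.0182, 0.0202], [0.007, 0.0201, 0.0344]]
```

View pics/hold.png

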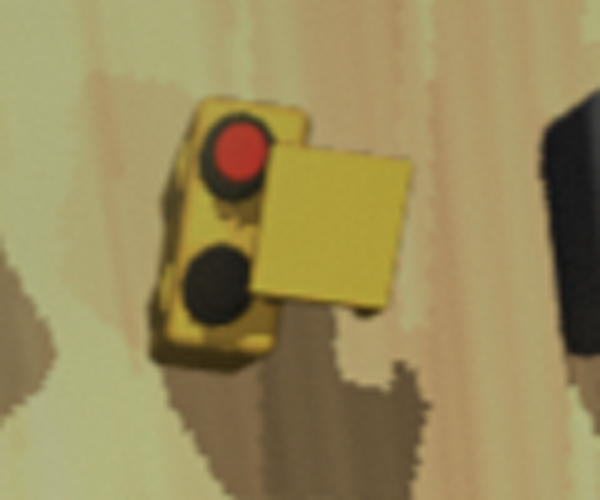

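The crop shows the yellow holder's body spanning (160–310, 100–370). Its hook strap spans (255–410, 145–310) and points to +x, with the red and black probes at (243,150) and (218,285). All four clips measure home.

```bash
python3 -m jog '[0.35,0.589,-0.3,0,0,0.4625,1, 0.35,0.589,-0.3,0,0,0.4625,1, 0.35,0.589,-0.3,0,0,0.4625,1, 0.35,0.589,-0.3,0,0,0.4625,1, 0.35,0.589,-0.3,0,0,0.4625,1, 0.35,0.589,-0.3,0,0,0.4625,1, 0.35,0.589,-0.3,0,0,0.4625,1, 0.35,0.589,-0.3,0,0,0.4625,1, 0.35,0.589,-0.3,0,0,0.4625,1, 0.35,0.589,-0.3,0,0,0.4625,1, 0.35,0.589,-0.3,0,0,0.4625,1, 0.35,0.589,-0.3,0,0,0.4625,1]'
python3 - <<'E'
from h import *
s=env.get_state();print(s['joint_pos'].round(2))
im,d=shot('wrist');P=cloud('wrist',d,s);z=P[...,2]
a=-.31;c,si=np.cos(a),np.sin(a)
H=(P-[.57,.258,0])@np.array([[c,-si,0],[si,c,0],[0,0,1]])
hsv=cv2.cvtColor(im,cv2.COLOR_RGB2HSV)
R=(abs(H[...,0])<.05)&(abs(H[...,1])<.05)&(d>0)&(hsv[...,0]>20)&(hsv[...,0]<33)&(hsv[...,1]>140)
for lo,hi in((.074,.082),(.06,.068),(.03,.055)):
    m=R&(z>lo)&(z<hi);q=H[m];print(lo,m.sum(),np.percentile(q,[2,98],axis=0).round(4).tolist() if m.any() else '')
    if m.sum()>50: print(cv2.minAreaRect((P[m][:,:2]*1000).astype(np.float32)))
E
```

```text
clock: 11.02
tcp_pos: [0.57, 0.2571, 0.1994]
orientation: [0.0, 0.153, 0.988, -0.0]
wrist_force: [-0.5, -0.9, 0.3]
finger_gap: 0.0858
grip_force: 0.0
[ 0.3   0.42  0.13  1.27 -0.    0.6 ]
0.074 852 [[0.0016, -0.0155, 0.0768], [0.0314, 0.0128, 0.0797]]
((585.3167114257812, 251.41061401367188), (29.134220123291016, 30.76742935180664), 73.23467254638672)
0.06 571 [[-0.0143, -0.0261, 0.0616], [0.0101, 0.0237, 0.0666]]
((567.6629028320312, 257.54486083984375), (50.695228576660156, 25.48244285583496), 72.15570068359375)
0.03 207 [[-0.0169, -0.0244, 0.0308], [-0.0142, 0.0215, 0.0546]]
((554.7833862304688, 261.589111328125), (48.11431884765625, 3.260838031768799), 71.512939453125)
```

```bash
python3 -m jog '[-0.01,0,-0.2,0,0,0,1, -0.01,0,-0.4,0,0,0,1, -0.01,0,-0.6,0,0,0,1, -0.01,0,-0.75,0,0,0,1, -0.01,0,-0.86,0,0,0,1, -0.01,0,-0.86,0,0,0,1, -0.01,0,-0.86,0,0,0,-1, -0.01,0,-0.86,0,0,0,-1, -0.01,0,-0.86,0,0,0,-1, -0.01,0,-0.86,0,0,0,-1, -0.01,0,-0.86,0,0,0,-1, -0.01,0,-0.86,0,0,0,-1]' 30
python3 -m jog '[0,0,0,0,0,0,-1, 0,0,0,0,0,0,-1, 0,0,0,0,0,0,-1]' 30
```

```text
clock: 12.07
tcp_pos: [0.5702, 0.258, 0.0311]
orientation: [0.002, 0.156, 0.988, 0.001]
wrist_force: [-0.2, 0.7, 6.8]
finger_gap: 0.0514
grip_force: 33.4
clock: 12.32
tcp_pos: [0.5702, 0.258, 0.0311]
orientation: [0.002, 0.156, 0.988, 0.001]
wrist_force: [0.3, 0.0, 6.8]
finger_gap: 0.0516
grip_force: 33.4
```

```bash
python3 -m jog '[0,0,0.2,0,0,0,-1, 0,0,0.4,0,0,0,-1, 0,0,0.6,0,0,0,-1, 0,0,0.75,0,0,0,-1, -0.5,-0.8,0.75,0,0,0.0337,-1, -0.5,-0.8,0.75,0,0,0.0337,-1, -0.5,-0.8,0.75,0,0,0.0337,-1, -0.5,-0.8,0.75,0,0,0.0337,-1, -0.5,-0.8,0.75,0,0,0.0337,-1, -0.5,-0.8,0.75,0,0,0.0337,-1, -0.5,-0.8,0.75,0,0,0.0337,-1]' 30
python3 - <<'E'
from h import *
s=env.get_state();print(s['tcp_pos'],s['joint_pos'].round(2),s['finger_gap'])
im,d=shot('wrist','held.png');P=cloud('wrist',d,s);z=P[...,2]
a=-.204;c,si=np.cos(a),np.sin(a);t=s['tcp_pos']
H=(P-[t[0],t[1],t[2]-.028])@np.array([[c,-si,0],[si,c,0],[0,0,1]])
hsv=cv2.cvtColor(im,cv2.COLOR_RGB2HSV)
R=(abs(H[...,0])<.05)&(abs(H[...,1])<.05)&(d>0)&(hsv[...,0]>20)&(hsv[...,0]<33)&(hsv[...,1]>140)&(H[...,2]>0)
for lo,hi in((.07,.09),(.055,.07),(.02,.055)):
    m=R&(H[...,2]>lo)&(H[...,2]<hi);q=H[m];print(lo,m.sum(),np.percentile(q,[2,50,98],axis=0).round(4).tolist() if m.any() else '')
    if m.sum()>50: print(cv2.minAreaRect((q[:,:2]*1000).astype(np.float32)))
E
```

```text
clock: 13.23
tcp_pos: [0.4682, 0.0967, 0.1796]
orientation: [0.001, 0.105, 0.994, 0.0]
wrist_force: [-0.4, 0.7, -1.9]
finger_gap: 0.0515
grip_force: 32.6
[0.46815255 0.09665699 0.17955631] [ 0.04  0.15 -0.3   1.13  0.    0.25] 0.051461470364417755
0.07 1284 [[0.0014, -0.0141, 0.0718], [0.0074, 0.0002, 0.0753], [0.0155, 0.0136, 0.0762]]
((5.741086959838867, -0.6042633056640625), (22.622404098510742, 29.89617919921875), 7.330420017242432)
0.055 2357 [[-0.0146, -0.0245, 0.0556], [-0.0112, 0.0009, 0.061], [0.0081, 0.0241, 0.0649]]
((-2.069552421569824, -0.458587646484375), (51.78474426269531, 26.052396774291992), 89.74497985839844)
0.02 2322 [[-0.0168, -0.0236, 0.0212], [-0.0146, 0.0029, 0.0412], [-0.0135, 0.0235, 0.0544]]
((-14.918667793273926, 0.2956199645996094), (51.31831359863281, 5.89426851272583), 87.19463348388672)
```

View pics/held.png

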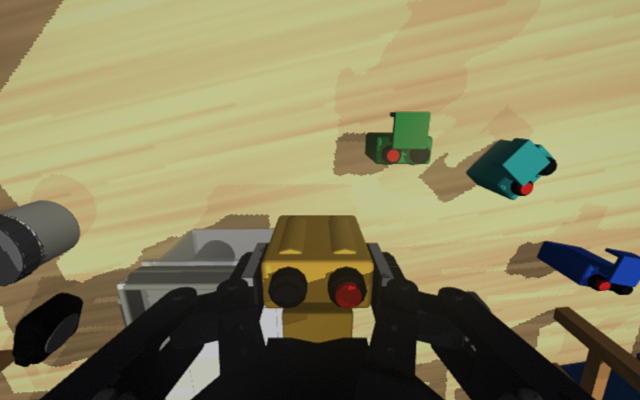

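The view shows the yellow holder held between the fingers at (315,270). Its hook at (318,322) points toward the box.

```bash
python3 -m jog '[0.04,-0.22,0,0,0,0,-1, 0.081,-0.44,0,0,0,0,-1, 0.081,-0.44,0,0,0,0,-1, 0.081,-0.44,0,0,0,0,-1, 0.081,-0.44,-0.15,0,0,0,-1, 0.081,-0.44,-0.3,0,0,0,-1, 0.081,-0.44,-0.3,0,0,0,-1]' 30
python3 -m jog '[0,0,-0.05,0,0,0,-1, 0,0,-0.1,0,0,0,-1, 0,0,-0.14,0,0,0,-1, 0,0,-0.14,0,0,0,-1]' 30
python3 - <<'E'
from h import *
for n in ('wrist',):
    s=env.get_state();im,d=shot(n,'rim.png');P=cloud(n,d,s)
c,si=np.cos(-.2037),np.sin(-.2037)
B=(P-[.61,-.016,0])@np.array([[c,-si,0],[si,c,0],[0,0,1]])
t=(s['tcp_pos']-[.61,-.016,0])@np.array([[c,-si,0],[si,c,0],[0,0,1]]);print('tcp box',t.round(4))
m=(B[...,2]>.125)&(B[...,2]<.136)&(abs(B[...,0]+.109)<.015)&(abs(B[...,1])<.07)&(abs(B[...,1])>.035)&(d>0);print(m.sum(),np.percentile(B[m],[2,50,98],axis=0).round(4).tolist())
hsv=cv2.cvtColor(im,cv2.COLOR_RGB2HSV)
m=(hsv[...,0]>20)&(hsv[...,0]<33)&(hsv[...,1]>140)&(B[...,2]>.04)&(abs(B[...,1])<.04)&(abs(B[...,0]+.12)<.05)&(d>0)
print(m.sum(),np.percentile(B[m],[1,50,99],axis=0).round(4).tolist())
E
```

```text
clock: 13.87
tcp_pos: [0.4812, 0.0115, 0.114]
orientation: [-0.004, 0.103, 0.995, 0.001]
wrist_force: [-1.7, 0.2, -2.0]
finger_gap: 0.0516
grip_force: 32.6
clock: 14.2
tcp_pos: [0.4842, 0.01, 0.0898]
orientation: [-0.001, 0.103, 0.995, 0.0]
wrist_force: [-0.6, 0.1, -1.1]
finger_gap: 0.0517
grip_force: 32.7
tcp box [-0.1285  0.      0.0898]
64 [[-0.1079, -0.0699, 0.1291], [-0.1057, 0.0458, 0.1303], [-0.104, 0.0696, 0.1313]]
5759 [[-0.1452, -0.0248, 0.0671], [-0.1403, -0.0001, 0.1226], [-0.1138, 0.0242, 0.1382]]
```

```bash
python3 -m jog '[0,0,-0.008,0,0,0,-1, 0,0,-0.016,0,0,0,-1, 0,0,-0.016,0,0,0,-1]' 30
python3 -m jog '[0,0,0,0,0,0,0.4, 0,0,0,0,0,0,0.6, 0,0,0,0,0,0,1, 0,0,0,0,0,0,1, 0,0,0,0,0,0,1, 0,0,0,0,0,0,1]' 30
```

```text
clock: 14.5
tcp_pos: [0.4853, 0.0094, 0.0881]
orientation: [0.001, 0.104, 0.995, 0.0]
wrist_force: [1.0, 0.7, -0.5]
finger_gap: 0.0515
grip_force: 32.8
clock: 15.0
tcp_pos: [0.4846, 0.0095, 0.0876]
orientation: [0.0, 0.104, 0.995, 0.0]
wrist_force: [-0.5, 0.5, 0.3]
finger_gap: 0.0853
grip_force: 0.0
```

Released; lifting straight up and clear, then checking.

```bash
python3 -m jog '[0,0,0.1,0,0,0,1, 0,0,0.2,0,0,0,1, 0,0,0.35,0,0,0,1, 0,0,0.5,0,0,0,1, 0,0,0.7,0,0,0,1, -0.3,0,1,0,0,0,1, -0.3,0,1,0,0,0,1, -0.3,0,1,0,0,0,1, -0.3,0,1,0,0,0,1]' 30
python3 - <<'E'
from h import *
s=env.get_state();im,d=shot('wrist','fin.png');P=cloud('wrist',d,s)
c,si=np.cos(-.2037),np.sin(-.2037);M=np.array([[c,-si,0],[si,c,0],[0,0,1]])
B=(P-[.61,-.016,0])@M
hsv=cv2.cvtColor(im,cv2.COLOR_RGB2HSV)
y=(hsv[...,0]>20)&(hsv[...,0]<33)&(hsv[...,1]>140)&(abs(B[...,1])<.06)&(abs(B[...,0]+.12)<.06)&(d>0)&(B[...,2]>.03)
for lo,hi in((.128,.145),(.112,.126),(.05,.11)):
    m=y&(B[...,2]>lo)&(B[...,2]<hi);print(m.sum(),np.percentile(B[m],[2,50,98],axis=0).round(4).tolist() if m.any() else '')
im,d=shot('top','top2.png');B=(cloud('top',d)-[.61,-.016,0])@M;z=B[...,2]
for n,(sx,sy) in dict(NL=(-1,1),NR=(-1,-1),FL=(1,1),FR=(1,-1)).items():
    print(n,((z>.05)&(z<.19)&(abs(B[...,0]-sx*.05)<.03)&(sy*B[...,1]>.104)&(sy*B[...,1]<.15)).sum())
E
```

```text
clock: 15.75
tcp_pos: [0.4247, 0.0094, 0.2899]
orientation: [0.003, 0.104, 0.995, -0.0]
wrist_force: [0.4, 0.2, 0.7]
finger_gap: 0.0854
grip_force: 0.0
585 [[-0.1259, -0.0144, 0.132], [-0.1121, -0.0012, 0.135], [-0.0976, 0.013, 0.1377]]
338 [[-0.1394, -0.0254, 0.1126], [-0.1321, -0.0008, 0.1177], [-0.1158, 0.024, 0.1205]]
61 [[-0.1405, -0.0232, 0.0692], [-0.1388, -0.0092, 0.1066], [-0.1328, 0.0175, 0.1092]]
NL 0
NR 0
FL 0
FR 0
```

View pics/fin.png

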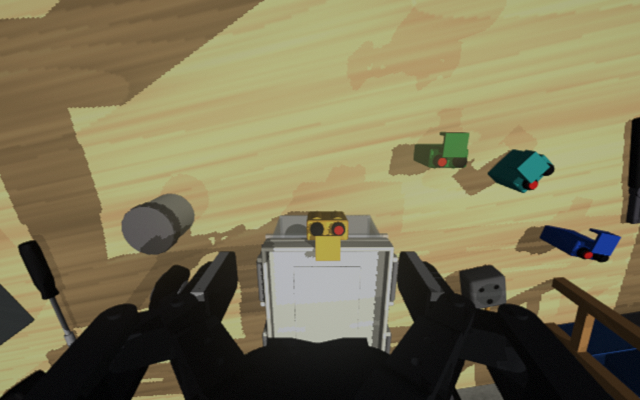

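View pics/top2.png

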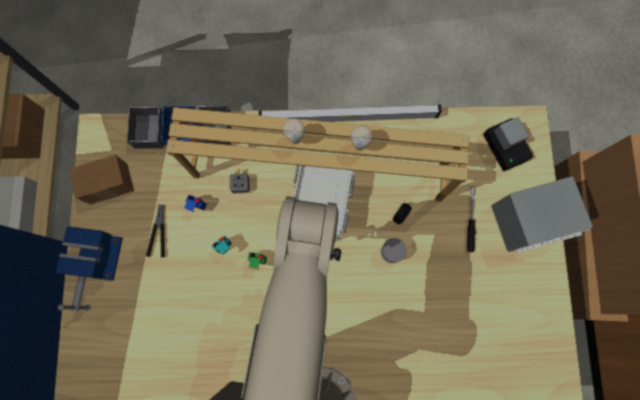

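The holder hangs on the near rim at (325,235) with its body outside the box. No clip stands open, and the other objects are where they were.

```bash
python3 -c "
from workcell import env
print(env.hand_in())"
```

```text
the job is handed in; nothing more can be done
None
```

The job is handed in (verdict not shown): all four clips measured home, snapped in diagonal order, and the holder hangs by its hook on the near rim with its body outside the box; nothing else was seen to move.

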